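# Show a gearmotor to the stores inspection camera

### The arm

A 7-joint arm with a two-finger parallel gripper is mounted at the origin on the work surface. World frame = base frame: x ahead of the robot, y to its left, z up, the work surface at z = 0. Lengths are in m, angles in rad, forces in N, time in s.
With the tool pointing down it reaches from about 0.425 to 0.925 m from the base axis. Payload 6.8 kg.
Tool frame: the origin (TCP) lies on the front face of the gripper's body, between the roots of the fingers; the fingertips stand 73 mm ahead of it and the grasp point (between the pads) lies 54 mm ahead of it; z points along the fingers, y is the line along which they close (so a half turn about z gives the same grasp; the last joint's range is limited). The gripper opens to 85 mm and grips with 20 to 120 N. Pads are 22 mm wide; open, the fingers measure 114 mm over their backs; the gripper's body (76 mm by 85 mm) begins 54 mm behind the grasp point. The pads swing forward as they close: fully open they stand 13 mm farther back than shut.
Start: joints at [-1.235, 0.477, 0.022, 1.555, -0.011, 1.109, -0.083], TCP at [0.29, 0.61, 0.304] pointing down, gripper open.
Joint ranges: [-2.96, 2.96], [-0.34, 2.1], [-1.41, 1.46], [0.24, 2.44], [-1.37, 4.51], [0.17, 1.92], [-2.96, 2.96]. Speed limits (rad/s): [2.39, 2.39, 3.14, 3.14, 3.14, 3.14, 3.14].

### API

Orientations are given as a unit quaternion [w, x, y, z].
In Python, from station import bot, optics gives the robot as it stands.
- The arm moves only by the tool drive_tool, never from a script. Its argument "deltas" is a list of rows, each an object with "gripper": the closure in counts, from 0 (fully open) to 255 (shut); "offset": the shift along the tool's x, y, z in units of 1000 mm (1.0 is 1000 mm), a list of three; "angular": the turn, a rotation vector about the tool's x, y, z in units of 45 degrees (1.0 is 45 degrees), a list of three. In form: [{"gripper": gripper, "offset": [dx, dy, dz], "angular": [rx, ry, rz]}, ...]. A call has 1 to 5 rows; each row is the pose to reach, as a shift and turn from the pose commanded when the call began, along the tool's axes at that moment; what a row does not reach only later rows make up. A row lasts 1/10 s, in which the tool goes at most 50 mm and 8.59 degrees, less where a joint would pass 70% of its speed; a pose out of reach is approached as far as the arm can. A call with a number of a shift or a turn outside -1 to 1 is refused whole. A call with a gripper value outside its range is refused whole. The fingers move at their own pace and stop on an object; "grip_force" is the grip in N (left out, the last holds). Time passes only in rows, so rows that repeat a pose let the fingers close. It gives the time, the measured TCP pose, the force, the opening and the grip force at its end, in the units of the state.
- bot.get_obs(): the state, without advancing time (a new reading comes with each control period).
- optics.read_camera(name): name is "side" or "top" or "wrist"; returns the picture (384x512x3 uint8, blue, green, red); there is no depth.
- optics.camera_model(name): a dict with "fx", "fy", "cx", "cy" (pixels), "dist" ([k1, k2, p1, p2, k3] as OpenCV has them; the pictures are not rectified), "cam_to_world" (4x4, takes a point from camera to world coordinates). Camera axes: x right, y up, looking along -z (the intrinsics and any distortion apply to the point x, -y, -z); pixel columns grow to the right and rows downward; lengths in m; the calibration is good to about 2 mm. A picture is of the moment at which its call begins: read the wrist's pose just before it. camera_model takes no time and is no camera call; for the wrist camera it gives the pose at the moment of the call.
- bot.hand_in(): hands the job in; it is judged then, once.
The state is a dict: "t": time; "q": joint angles; "joint_vel": joint speeds; "joint_torque": joint torques, N m; "eef_pos": TCP position; "tool_rot": TCP orientation; "contact_force": force on the tool from outside, world axes, zero at the start; "torque": the same for the moment, N m; "gripper_width": opening from 0.0 (shut) to 1.0 (fully open); "grasp_force": force on a finger pad.
Only numpy, scipy, OpenCV 4.12 (cv2) and the standard library are available. Lean on these libraries where they do the work, as an engineer would, in place of code of your own. Each camera call takes 0.05 s, during which the arm holds its last target. There are 200 camera calls.

### The job

Start the inspection on the key panel: press the green key fully down and let it up, then the blue key the same way, and never press the red stop key. Then take the gearmotor out of the red stock tray and hold it up in the air at the camera's focus point, right way up relative to the camera, with its brass shaft pointing straight into the lens and the shaft's tip at the focus point. Finish while still holding it there, steady and held by the gripper alone; do not touch the camera or its stand, and leave the other stock standing where it is.

Things in the scene. Friction and masses are not known exactly. Their poses are not given: they have to be found in the camera images.
- motor: Loose gearmotor, about 0.42 kg. Origin: centre of underside; +x along the brass shaft, z up. 98 mm long (x -48 to +50), 42 wide, 50 high. Grip the gearbox block's flat sides, 42 mm apart in y (x -18 to +26, z 4 to 50), by the mass centre (x about 0). Behind: dark round can; in front: shaft, radius 5, 27 above the underside. 4 mm foot plate. At the start the shaft points within 60 degrees of +x.
- shaft_tip (a point): Tip of the gearmotor's brass shaft: at (50, 0, 27) mm in the motor's frame. Same axes as the motor.
- tray: Fixed red tray, 320 x 190 mm outside, 45 mm high, walls and floor 5 mm thick, long side along its x. Origin: centre of its underside. A cross wall divides it into a near and a far compartment, each about 152 x 180 mm inside; the motor lies in one, the copper coupling in the other.
- key_green_top (a point): Centre of the top of the green key, a round cap of 18 mm radius on the grey key panel, pressed straight down. Fully down is 6 mm of travel against a spring of about 4 N; it springs back up. The three keys stand in a row 65 mm apart, in any order.
- key_blue_top (a point): Centre of the top of the blue key, made like the green one.
- key_red_top (a point): Centre of the top of the red stop key, made like the green one. Do not press it.
- key_green (a joint): Travel of the green key: 0 up, 0.006 m fully down.
- key_blue (a joint): Travel of the blue key: 0 up, 0.006 m fully down.
- key_red (a joint): Travel of the red key: 0 up, 0.006 m fully down.
- panel: Fixed grey key panel, 210 x 85 mm, 12 mm high, long side along its x. Origin: centre of its underside.
- station: Fixed inspection camera stand. Origin: centre of the underside of its base plate (120 x 120 x 14 mm); a mast of 11 mm radius stands 20 mm behind the origin (own +x), up to 320 mm high, and carries the camera on its robot side.
- cam_head: Inspection camera on the mast, at varying height: black lens barrel (radius 17 mm), white box behind. Origin: centre of the lens front. It looks along its own -x, 23 degrees below level, roughly towards the robot. Own y is level; own z leans 23 degrees, upper end towards the robot. Rightly presented, the motor's x, y, z point the same ways as the camera's.
- focus (a point): The camera's focus point, empty air on the lens axis 130 mm in front of the lens front (own -x of the camera), about 180 to 245 mm above the bench. Same axes as the camera.
- coupling: Bystander: copper pipe coupling standing in the other compartment of the tray, ring of 64 mm outside diameter, 40 mm high, origin at its underside.
- spray: Bystander: blue spray bottle with a red head, 66 mm diameter, 174 mm high, origin at its underside.
- tape: Bystander: roll of brown tape lying flat, 96 mm diameter, 25 mm high, origin at its underside.
There are look-alikes about, which are no part of the job. There is more than one size of the motor; the job needs the middle-sized. Of the things that look like the panel, the smaller one is meant.

How it is judged:
By the outcome, as a careful person would: the job done as asked, in the order asked, and still so for the second after the job is handed in, while the arm keeps its last pose, push and grip.
It also fails if it takes over 54 s, if anything falls off the work surface, if the arm or the gripper's body presses on something with over 40 N, if the wrist force passes 120 N, or if a joint passes its speed limit or range.

## Working session

There is one attempt and no reset: what is moved stays moved. The work goes in short steps, Python scripts to look and compute and a tool call to move; the robot and the scene stay as the last step left them, time stands still between calls to the robot, and variables do not carry over. Pictures are saved under pics/ and viewed, at most 10 in all, crops included, and the job is handed in when it is done.

Besides the shell and the picture viewer there is one more tool, called as name(argument=value, ...), one argument or row to a line, values as JSON. drive_tool: Moves the arm, as the interface text tells. Its arguments: {"type":"object","properties":{"deltas":{"type":"array"},"grip_force":{"type":"number"}},"required":["deltas"]}

```bash
mkdir -p pics; ls
cat > h.py <<'E'
import numpy as np, cv2
from station import bot, optics
from scipy.spatial.transform import Rotation as R
def snap(n,f):
    m=optics.camera_model(n); im=optics.read_camera(n); cv2.imwrite(f'pics/{f}.png',im); np.save(f'pics/{f}.npy',m,allow_pickle=True); return im,m
def load(f): return cv2.imread(f'pics/{f}.png'), np.load(f'pics/{f}.npy',allow_pickle=True).item()
def ray(m,uv):
    K=np.array([[m['fx'],0,m['cx']],[0,m['fy'],m['cy']],[0,0,1.]])
    p=cv2.undistortPoints(np.array([[uv]],float),K,np.array(m['dist'],float))[0,0]
    T=np.array(m['cam_to_world']); d=T[:3,:3]@np.array([p[0],-p[1],-1.]); return T[:3,3],d/np.linalg.norm(d)
def onz(m,uv,z):
    o,d=ray(m,uv); return o+d*(z-o[2])/d[2]
def tri(*a):
    A=np.zeros((3,3));b=np.zeros(3);L=[]
    for m,uv in a:
        o,d=ray(m,uv);P=np.eye(3)-np.outer(d,d);A+=P;b+=P@o;L.append((o,P))
    x=np.linalg.solve(A,b); return x,[float(np.linalg.norm(P@(x-o))) for o,P in L]
def proj(m,X):
    T=np.linalg.inv(np.array(m['cam_to_world'])); p=T[:3,:3]@np.array(X)+T[:3,3]
    K=np.array([[m['fx'],0,m['cx']],[0,m['fy'],m['cy']],[0,0,1.]])
    return cv2.projectPoints(np.array([[p[0],-p[1],-p[2]]]),np.zeros(3),np.zeros(3),K,np.array(m['dist'],float))[0][0,0]
def pose():
    s=bot.get_obs(); return np.array(s['eef_pos']), R.from_quat(np.array(s['tool_rot'])[[1,2,3,0]])
def delta(p,r,p0=None,r0=None):
    if p0 is None: p0,r0=pose()
    return r0.inv().apply(np.array(p)-p0), (r0.inv()*r).as_rotvec()/(np.pi/4)
E
python3 - <<'E'
from h import *
s=bot.get_obs(); print(s)
ims=[]
for n in ('top','side','wrist'):
    im,m=snap(n,n+'0'); print(n,np.round(m['cam_to_world'],3).tolist(),m['fx'],m['dist'])
a=cv2.imread('pics/top0.png');cv2.imwrite('pics/t.png',cv2.resize(a,(768,576)))
a=cv2.imread('pics/side0.png');cv2.imwrite('pics/s.png',cv2.resize(a,(768,576)))
E
```

```text
pics
{'t': 0.0, 'q': array([-1.23510611,  0.4778075 ,  0.0223226 ,  1.55647597, -0.01153172,
        1.10928503, -0.08306602]), 'joint_vel': array([-0.00059916, -0.0004115 ,  0.00046854,  0.0019739 , -0.00021199,
       -0.00126177,  0.00037351]), 'joint_torque': array([-2.20431052e-04, -5.96464348e+01,  1.60801761e+00, -2.81190097e+01,
        1.25551698e-02,  9.44919360e-03,  3.43321540e-05]), 'eef_pos': array([0.28961017, 0.60919467, 0.30290994]), 'tool_rot': array([-1.53438667e-04,  2.20051061e-01,  9.75487917e-01, -9.11428360e-04]), 'contact_force': array([-0.73889229, -0.20806073, -0.49015631]), 'torque': array([-0.06730075, -0.00687305, -0.01840564]), 'grasp_force': 0.0, 'gripper_width': 1.0020380251591887}
top [[-0.064, 0.973, -0.221, 0.311], [-0.998, -0.062, 0.019, 0.082], [0.004, 0.222, 0.975, 1.147], [0.0, 0.0, 0.0, 1.0]] 357.5203595839558 [-0.11428396  0.          0.          0.          0.        ]
side [[0.858, 0.402, -0.321, 0.164], [-0.514, 0.65, -0.559, -0.606], [-0.016, 0.645, 0.764, 1.072], [0.0, 0.0, 0.0, 1.0]] 440.70897335798327 [-0.06260128  0.          0.          0.          0.        ]
wrist [[0.431, -0.858, -0.282, 0.217], [0.903, 0.408, 0.136, 0.644], [-0.002, -0.313, 0.95, 0.372], [0.0, 0.0, 0.0, 1.0]] 310.1140448980044 [-0.03476478  0.          0.          0.          0.        ]
```

View pics/t.png

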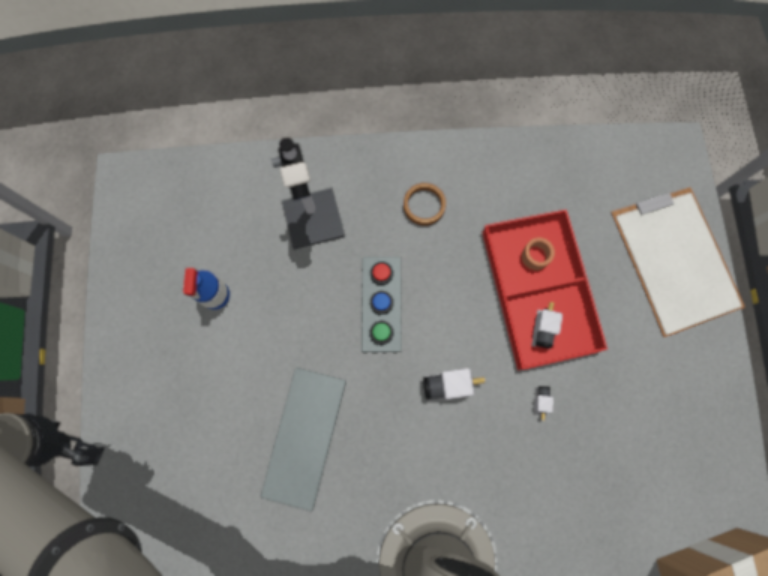

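View pics/s.png

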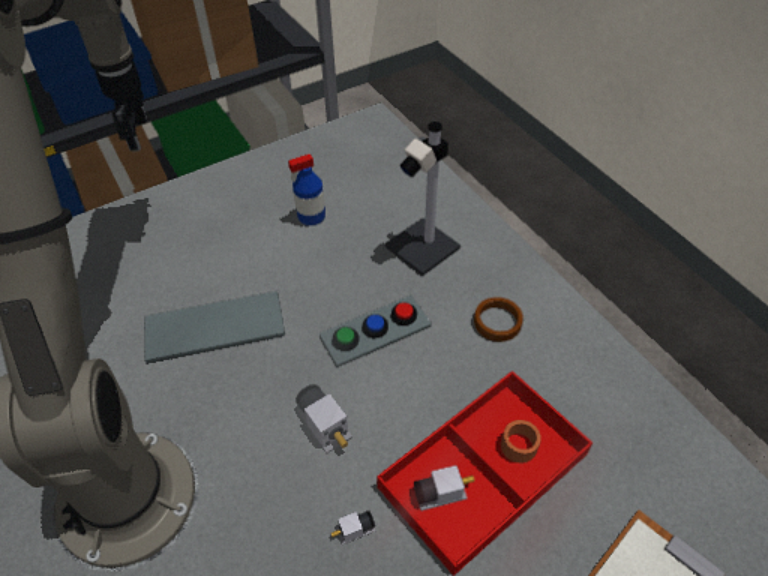

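Top view (768x576): keys red (381,272), blue (381,302), green (381,332) on the small panel. The large blank plate at (305,438) is the decoy. There are three motors: large (450,385), in the tray (547,328) and small (544,402). The tray one fits, being middle-sized and lying in the tray. The camera stand is at (300,200). Next come the measurements and one enlarged crop to confirm.

Run:
```python
from h import *
t,mt=load('top0'); s,ms=load('side0')
def blob(im,lo,hi,box,big=True):
    h=cv2.cvtColor(im,cv2.COLOR_BGR2HSV); m=cv2.inRange(h,lo,hi); z=np.zeros_like(m); x0,y0,x1,y1=box; z[y0:y1,x0:x1]=m[y0:y1,x0:x1]
    c=max(cv2.findContours(z,cv2.RETR_EXTERNAL,cv2.CHAIN_APPROX_NONE)[0],key=cv2.contourArea)
    M=cv2.moments(c); return (M['m10']/M['m00'],M['m01']/M['m00']),c
bt=(238,165,270,240); bs=(210,195,290,240)
for n,lo,hi in (('red',(0,120,60),(8,255,255)),('green',(50,80,40),(85,255,255)),('blue',(100,120,50),(130,255,255))):
    a,ca=blob(t,lo,hi,bt); b,cb=blob(s,lo,hi,bs); X,e=tri((mt,a),(ms,b)); print(n,np.round(a,1),np.round(b,1),cv2.contourArea(ca),X.round(4),np.round(e,4))
# tray motor: white block blobs & brass
for n,lo,hi in (('white',(0,0,120),(180,60,255)),('brass',(18,110,60),(32,255,255))):
    a,ca=blob(t,lo,hi,(345,195,385,240)); b,cb=blob(s,lo,hi,(270,300,325,345)); X,e=tri((mt,a),(ms,b)); print(n,np.round(a,1),np.round(b,1),cv2.contourArea(ca),X.round(4),np.round(e,4))
    print(cv2.minAreaRect(ca),cv2.minAreaRect(cb))
# tray outline
a,ca=blob(t,(0,120,60),(8,255,255),(310,130,410,255)); r=cv2.boxPoints(cv2.minAreaRect(ca)); ap=cv2.approxPolyDP(cv2.convexHull(ca),4,True)[:,0]
print('tray');[print(p,onz(mt,p.astype(float),.045).round(3)) for p in ap]
c1=cv2.resize(t[185:285,275:395],(480,400),interpolation=cv2.INTER_CUBIC); c2=cv2.resize(s[75:190,240:320],(278,400),interpolation=cv2.INTER_CUBIC)
cv2.imwrite('pics/c1.png',np.hstack([c1,c2]))
```

```text
red [253.8 181. ] [269.  206.5] 95.0 [0.6041 0.0753 0.0285] [0.0005 0.0005]
green [253.7 220.8] [229.9 223.2] 98.0 [0.4747 0.0835 0.0273] [0.0003 0.0003]
blue [253.8 200.7] [249.7 215. ] 93.5 [0.5394 0.0793 0.0269] [0.0002 0.0002]
white [366.3 213.9] [298.2 319.9] 191.5 [ 0.4702 -0.2715  0.0474] [0.0005 0.0005]
((365.4459533691406, 213.82432556152344), (16.604297637939453, 15.289106369018555), 9.462322235107422) ((298.4411926269531, 319.76470947265625), (16.24988555908203, 18.432706832885742), 75.96376037597656)
brass [366.6 204.2] [311.8 319.5] 1.5 [ 0.5045 -0.2822  0.0296] [0.0008 0.0008]
((366.5, 203.5), (3.0, 1.0), 90.0) ((311.61767578125, 319.4706115722656), (2.6678919792175293, 6.790997505187988), 75.96376037597656)
tray
[376 140] [ 0.715 -0.339  0.045]
[403 232] [ 0.405 -0.383  0.045]
[346 246] [ 0.375 -0.196  0.045]
[322 154] [ 0.676 -0.152  0.045]
```

View pics/c1.png

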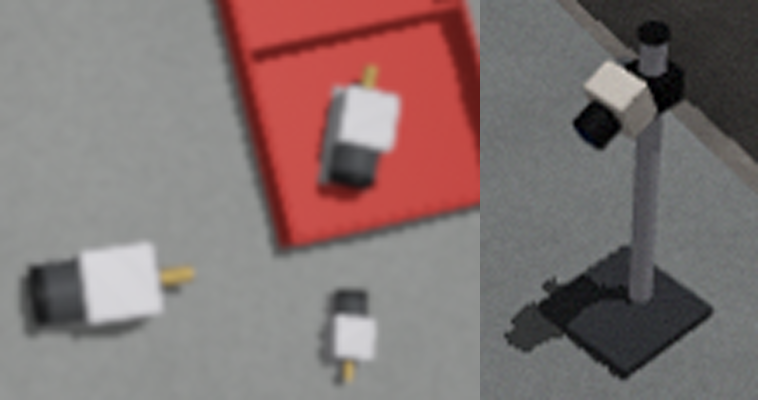

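The crop shows the tray motor is middle-sized: the large one lies loose at lower left and the small one at lower right, and the tray one sits by itself in the near compartment with its shaft at about +x. Key tops triangulate to z≈27 mm, 65 mm apart, which fits. Now to get over the green key.

Run:
```python
from h import *
r=R.from_matrix(np.array([[-1,0,0],[0,1,0],[0,0,-1.]]).T)
for z in (.30,.125):
    d=delta([.475,.083,z],r); print(np.round(d[0],4),np.round(d[1],4))
t,mt=load('top0'); print(onz(mt,(206/1.5,300/1.5),.03))
```

```text
[-0.3933 -0.3957  0.0037] [-1.800e-03 -3.000e-04 -5.651e-01]
[-0.3933 -0.3955  0.1787] [-1.800e-03 -3.000e-04 -5.651e-01]
[0.56419797 0.45472621 0.03      ]
```

drive_tool(
  deltas=[
    {"gripper": 255,"offset": [-0.393,-0.396,0.004],"angular": [-0.002,0,-0.565]},
    {"gripper": 255,"offset": [-0.393,-0.396,0.004],"angular": [-0.002,0,-0.565]},
    {"gripper": 255,"offset": [-0.393,-0.396,0.004],"angular": [-0.002,0,-0.565]},
    {"gripper": 255,"offset": [-0.393,-0.396,0.004],"angular": [-0.002,0,-0.565]},
    {"gripper": 255,"offset": [-0.393,-0.396,0.004],"angular": [-0.002,0,-0.565]},
  ],
)

```text
t: 0.65
eef_pos: [0.373, 0.3716, 0.3019]
tool_rot: [0.0, -0.0, 1.0, 0.001]
contact_force: [0.8, -0.3, 0.4]
gripper_width: 0.143
grasp_force: 0.0
```

drive_tool(
  deltas=[
    {"gripper": 255,"offset": [-0.102,-0.288,0],"angular": [0,0,0]},
    {"gripper": 255,"offset": [-0.102,-0.288,0],"angular": [0,0,0]},
    {"gripper": 255,"offset": [-0.102,-0.288,0],"angular": [0,0,0]},
    {"gripper": 255,"offset": [-0.102,-0.288,0.08],"angular": [0,0,0]},
    {"gripper": 255,"offset": [-0.102,-0.288,0.16],"angular": [0,0,0]},
  ],
)

```text
t: 1.15
eef_pos: [0.4503, 0.1583, 0.2417]
tool_rot: [0.003, 0.002, 1.0, 0.002]
contact_force: [1.0, 1.2, -0.9]
gripper_width: -0.002
grasp_force: 0.0
```

Run:
```python
from h import *
snap('wrist','w1'); a,m=load('w1')
p,r=pose(); print(p,np.round(m['cam_to_world'],3).tolist())
cv2.imwrite('pics/w1v.png',cv2.resize(a,(768,576)))
for z in [.027]:
  for X in ([.4747,.0835,z],[.5394,.0793,z],[.604,.0753,z]): print(proj(m,X))
```

```text
[0.44787906 0.15227648 0.234776  ] [[0.004, -0.948, -0.318, 0.37], [1.0, 0.005, -0.002, 0.158], [0.003, -0.318, 0.948, 0.31], [0.0, 0.0, 0.0, 1.0]]
[179.6096666 198.7152597]
[180.88862533 256.83272105]
[182.33465133 307.50045533]
```

View pics/w1v.png

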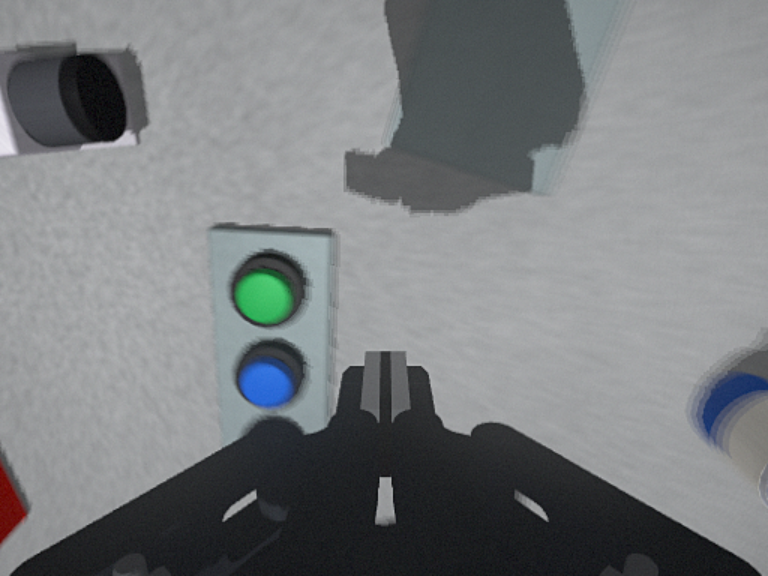

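The picture was taken while still settling. It shows green at (265,297) and blue at (266,382), within about 3 px of their projected positions. Continuing over green.

Run:
```python
from h import *
r=R.from_matrix(np.array([[-1,0,0],[0,1,0],[0,0,-1.]]).T)
d=delta([.4747,.0835,.115],r); print(np.round(d[0],4),np.round(d[1],4),pose()[0], bot.get_obs()['t'])
```

```text
[-0.0278 -0.0681  0.12  ] [-0.0051 -0.0046 -0.0099] [0.44787906 0.15227648 0.234776  ] 1.2
```

drive_tool(
  deltas=[
    {"gripper": 255,"offset": [-0.027,-0.068,0.04],"angular": [0,0,0]},
    {"gripper": 255,"offset": [-0.027,-0.068,0.08],"angular": [0,0,0]},
    {"gripper": 255,"offset": [-0.027,-0.068,0.12],"angular": [0,0,0]},
    {"gripper": 255,"offset": [-0.027,-0.068,0.12],"angular": [0,0,0]},
    {"gripper": 255,"offset": [-0.027,-0.068,0.12],"angular": [0,0,0]},
  ],
)

```text
t: 1.7
eef_pos: [0.4745, 0.0934, 0.1198]
tool_rot: [-0.001, -0.0, 1.0, 0.0]
contact_force: [0.3, -0.0, 0.1]
gripper_width: -0.0
grasp_force: 0.0
```

Run:
```python
from h import *
r=R.from_matrix(np.array([[-1,0,0],[0,1,0],[0,0,-1.]]).T)
d=delta([.4747,.0835,.103],r); print(np.round(d[0],4),np.round(d[1],4),pose()[0], bot.get_obs()['t'])
```

```text
[-0.0003 -0.0099  0.0168] [ 0.0011 -0.0033  0.0002] [0.47448248 0.09338139 0.11980482] 1.7
```

drive_tool(
  deltas=[
    {"gripper": 255,"offset": [0,-0.01,0.008],"angular": [0,0,0]},
    {"gripper": 255,"offset": [0,-0.01,0.014],"angular": [0,0,0]},
    {"gripper": 255,"offset": [0,-0.01,0.018],"angular": [0,0,0]},
    {"gripper": 255,"offset": [0,-0.01,0.02],"angular": [0,0,0]},
    {"gripper": 255,"offset": [0,-0.01,0.02],"angular": [0,0,0]},
  ],
)

```text
t: 2.2
eef_pos: [0.476, 0.0832, 0.1007]
tool_rot: [0.001, 0.0, 1.0, 0.001]
contact_force: [1.4, -1.8, 4.3]
gripper_width: -0.001
grasp_force: 1.9
```

drive_tool(
  deltas=[
    {"gripper": 255,"offset": [0,0,0.002],"angular": [0,0,0]},
    {"gripper": 255,"offset": [0,0,0.004],"angular": [0,0,0]},
    {"gripper": 255,"offset": [0,0,0.006],"angular": [0,0,0]},
    {"gripper": 255,"offset": [0,0,0.006],"angular": [0,0,0]},
  ],
)

```text
t: 2.6
eef_pos: [0.4764, 0.0832, 0.0993]
tool_rot: [0.001, 0.001, 1.0, 0.002]
contact_force: [-17.0, -4.5, 71.8]
gripper_width: -0.001
grasp_force: 35.9
```

drive_tool(
  deltas=[
    {"gripper": 255,"offset": [0,0,-0.006],"angular": [0,0,0]},
    {"gripper": 255,"offset": [0,0,-0.036],"angular": [0,0,0]},
    {"gripper": 255,"offset": [-0.064,-0.004,-0.036],"angular": [0,0,0]},
    {"gripper": 255,"offset": [-0.064,-0.004,-0.036],"angular": [0,0,0]},
    {"gripper": 255,"offset": [-0.064,-0.004,-0.036],"angular": [0,0,0]},
  ],
)

```text
t: 3.1
eef_pos: [0.5414, 0.0794, 0.1307]
tool_rot: [0.002, 0.0, 1.0, 0.001]
contact_force: [-0.5, -0.5, 0.2]
gripper_width: -0.001
grasp_force: 0.0
```

Run:
```python
from h import *
snap('side','s2'); snap('top','t2')
r=R.from_matrix(np.array([[-1,0,0],[0,1,0],[0,0,-1.]]).T)
d=delta([.5394,.0793,.106],r); print(np.round(d[0],4),np.round(d[1],4),pose()[0], bot.get_obs()['t'])
```

```text
[-0.0013 -0.      0.0236] [ 0.002  -0.0016  0.0004] [0.53817302 0.07929913 0.12964605] 3.2
```

drive_tool(
  deltas=[
    {"gripper": 255,"offset": [-0.001,0,0.022],"angular": [0,0,0]},
    {"gripper": 255,"offset": [-0.001,0,0.026],"angular": [0,0,0]},
    {"gripper": 255,"offset": [-0.001,0,0.029],"angular": [0,0,0]},
    {"gripper": 255,"offset": [-0.001,0,0.031],"angular": [0,0,0]},
    {"gripper": 255,"offset": [-0.001,0,0.031],"angular": [0,0,0]},
  ],
)

```text
t: 3.7
eef_pos: [0.5384, 0.0793, 0.1004]
tool_rot: [-0.002, -0.0, 1.0, 0.001]
contact_force: [-8.4, 0.2, 18.3]
gripper_width: -0.001
grasp_force: 9.1
```

drive_tool(
  deltas=[
    {"gripper": 255,"offset": [0,0,0.001],"angular": [0,0,0]},
    {"gripper": 255,"offset": [0,0,-0.005],"angular": [0,0,0]},
    {"gripper": 255,"offset": [0,0,-0.05],"angular": [0,0,0]},
    {"gripper": 0,"offset": [0.06,0,-0.1],"angular": [0,0,0]},
    {"gripper": 0,"offset": [0.1,0,-0.14],"angular": [0,0,0]},
  ],
)

```text
t: 4.2
eef_pos: [0.464, 0.0788, 0.2164]
tool_rot: [-0.0, 0.0, 1.0, 0.001]
contact_force: [-0.1, 0.7, 0.5]
gripper_width: 0.333
grasp_force: 0.0
```

Run:
```python
from h import *
t,mt=load('top0'); s,ms=load('side0')
def mask(im,lo,hi,box):
    h=cv2.cvtColor(im,cv2.COLOR_BGR2HSV); m=cv2.inRange(h,lo,hi); z=np.zeros_like(m); x0,y0,x1,y1=box; z[y0:y1,x0:x1]=m[y0:y1,x0:x1]
    return max(cv2.findContours(z,cv2.RETR_EXTERNAL,cv2.CHAIN_APPROX_NONE)[0],key=cv2.contourArea)
c=lambda k:(lambda M:(M['m10']/M['m00'],M['m01']/M['m00']))(cv2.moments(k))
# side base plate corners on z=.014 from crop (crop scale 3.478)
k=278/80
for p in ((622,376),(712,312),(632,246),(540,310)):
    uv=((p[0]-480)/k+240,p[1]/k+75); print(onz(ms,uv,.012).round(4))
wt=mask(t,(0,0,130),(180,70,255),(183,100,210,128)); ws=mask(s,(0,0,130),(180,70,255),(262,85,295,120))
print(c(wt),c(ws),tri((mt,c(wt)),(ms,c(ws))), cv2.contourArea(wt),cv2.contourArea(ws))
# lens front centre from side crop approx (592,130)
print(cv2.boxPoints(cv2.minAreaRect(wt)))
print(pose()[0],bot.get_obs()['t'],bot.get_obs()['contact_force'])
```

```text
[0.6934 0.1454 0.012 ]
[0.8099 0.1678 0.012 ]
[0.7947 0.2823 0.012 ]
[0.6726 0.2559 0.012 ]
(197.1350507416081, 115.38680718188914) (278.2480916030534, 99.06615776081425) (array([0.72021919, 0.21379465, 0.29025049]), [0.0007258609145622494, 0.0007258609145623044]) 427.0 131.0
[[183. 100.]
 [209. 100.]
 [209. 127.]
 [183. 127.]]
[0.46401369 0.07883079 0.21635456] 4.2 [-0.06410848  0.71979726  0.54043247]
```

```bash
cat >> h.py <<'E'
def tilt(t,yaw=0):
    t=np.radians(t); return R.from_euler('z',yaw,degrees=True)*R.from_matrix(np.array([[-np.cos(t),0,-np.sin(t)],[0,1,0],[np.sin(t),0,-np.cos(t)]]).T)
E
python3 - <<'E'
from h import *
d=delta([.55,.10,.42],tilt(35)); print(np.round(d[0],4),np.round(d[1],4))
E
```

```text
[-0.086   0.0215 -0.2036] [ 0.0016 -0.7779 -0.0009]
```

drive_tool(
  deltas=[
    {"gripper": 0,"offset": [-0.086,0.021,-0.204],"angular": [0,-0.778,0]},
    {"gripper": 0,"offset": [-0.086,0.021,-0.204],"angular": [0,-0.778,0]},
    {"gripper": 0,"offset": [-0.086,0.021,-0.204],"angular": [0,-0.778,0]},
    {"gripper": 0,"offset": [-0.086,0.021,-0.204],"angular": [0,-0.778,0]},
    {"gripper": 0,"offset": [-0.086,0.021,-0.204],"angular": [0,-0.778,0]},
  ],
)

```text
t: 4.7
eef_pos: [0.5508, 0.1001, 0.4234]
tool_rot: [0.305, -0.0, 0.952, 0.002]
contact_force: [-0.8, 1.4, -0.6]
gripper_width: 0.997
grasp_force: 0.0
```

drive_tool(
  deltas=[
    {"gripper": 0,"offset": [0,0,0],"angular": [0,0,0]},
    {"gripper": 0,"offset": [0,0,0],"angular": [0,0,0]},
  ],
)

```text
t: 4.9
eef_pos: [0.5504, 0.0993, 0.4188]
tool_rot: [0.3, 0.0, 0.954, 0.001]
contact_force: [-0.0, -0.7, -0.5]
gripper_width: 1.005
grasp_force: 0.0
```

Run:
```python
from h import *
print(pose()[0],bot.get_obs()['joint_vel'].max()); snap('wrist','w2a')
```

```text
[0.5503897  0.09929908 0.41882347] 0.02626796998141739
```

drive_tool(
  deltas=[
    {"gripper": 0,"offset": [0,0.21,0],"angular": [0,0,0]},
    {"gripper": 0,"offset": [0,0.21,0],"angular": [0,0,0]},
    {"gripper": 0,"offset": [0,0.21,0],"angular": [0,0,0]},
    {"gripper": 0,"offset": [0,0.21,0],"angular": [0,0,0]},
    {"gripper": 0,"offset": [0,0.21,0],"angular": [0,0,0]},
  ],
)

```text
t: 5.45
eef_pos: [0.5489, 0.3165, 0.417]
tool_rot: [0.299, -0.004, 0.954, 0.002]
contact_force: [-0.2, -0.0, -0.3]
gripper_width: 1.003
grasp_force: 0.0
```

drive_tool(
  deltas=[
    {"gripper": 0,"offset": [0,0,0],"angular": [0,0,0]},
    {"gripper": 0,"offset": [0,0,0],"angular": [0,0,0]},
    {"gripper": 0,"offset": [0,0,0],"angular": [0,0,0]},
  ],
)

```text
t: 5.75
eef_pos: [0.5517, 0.3069, 0.419]
tool_rot: [0.301, 0.002, 0.954, -0.0]
contact_force: [-0.1, 1.0, -0.3]
gripper_width: 0.997
grasp_force: 0.0
```

Run:
```python
from h import *
print(pose()[0],bot.get_obs()['joint_vel'].max()); snap('wrist','w2b')
a,ma=load('w2a'); b,mb=load('w2b')
H=np.array([.70,.21,.285])
o=[]
for im,m in ((a,ma),(b,mb)):
    u=proj(m,H).astype(int); print(u); x=int(np.clip(u[0]-64,0,384)); y=int(np.clip(u[1]-80,0,234)); print('crop origin',x,y)
    o.append(cv2.resize(im[y:y+150,x:x+128],(400,469),interpolation=cv2.INTER_CUBIC))
cv2.imwrite('pics/w2v.png',np.hstack(o))
```

```text
[0.55170959 0.30691452 0.41898163] 0.003396466171901775
[374 228]
crop origin 310 148
[154 227]
crop origin 90 147
```

View pics/w2v.png

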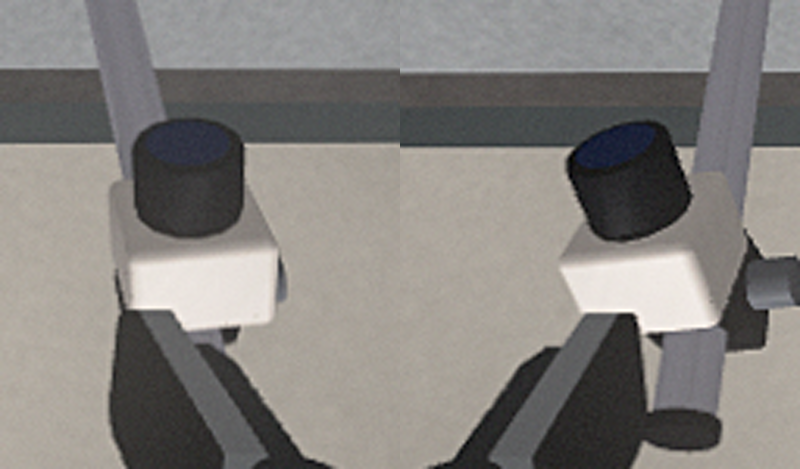

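Two oblique views show the black barrel with its blue lens disc: centres at about (370,194) and (159,194) in full frame pixels, with the white box below. I'll get the axis from the barrel's silhouette edges and the front from the lens disc.

```bash
cat > head.py <<'E'
from h import *
N=[];L=[];RIM=[]
for f,(x,y) in (('w2a',(310,148)),('w2b',(90,147))):
    im,m=load(f); h=im.astype(int)
    c=cv2.resize(im[y:y+150,x:x+128],None,fx=4,fy=4,interpolation=cv2.INTER_CUBIC).astype(int)
    full=lambda p:((p[0]+.5)/4-.5+x,(p[1]+.5)/4-.5+y)
    b=((c[...,0]-c[...,2]>18)).astype(np.uint8); b[:140]=0; b[240:]=0
    b=cv2.morphologyEx(b,cv2.MORPH_OPEN,np.ones((5,5)))
    k=max(cv2.findContours(b,cv2.RETR_EXTERNAL,cv2.CHAIN_APPROX_NONE)[0],key=cv2.contourArea); e=cv2.fitEllipse(k)
    print(f,'lens',e,cv2.contourArea(k)); L.append((m,full(e[0])))
    d=(c.max(2)<62).astype(np.uint8); n,lab=cv2.connectedComponents(d); 
    mk=(lab==lab[int(e[0][1])+40,int(e[0][0])+ (15 if f=='w2b' else 0)])
    ys=range(198,250,2) if f=='w2a' else range(205,250,2)
    le=[];re=[]
    for yy in ys:
        xs=np.where(mk[yy])[0]; le.append((xs.min()-.5,yy)); re.append((xs.max()+.5,yy))
    pl=[]
    for E in (le,re):
        E=np.array(E); q=np.polyfit(E[:,1],E[:,0],1); r=np.abs(np.polyval(q,E[:,1])-E[:,0]).max(); print('edge',q.round(3),'maxres',r.round(2),E[0],E[-1])
        a=ray(m,full((np.polyval(q,200),200)))[1]; bb=ray(m,full((np.polyval(q,250),250)))[1]; v=np.cross(a,bb); pl.append(v/np.linalg.norm(v))
    v=pl[0]+pl[1]; v/=np.linalg.norm(v); o=ray(m,(0,0))[0]; N.append((v,o))
    print('half-angle',np.degrees(np.arccos(pl[0]@pl[1])/2))
ax=np.cross(N[0][0],N[1][0]); ax/=np.linalg.norm(ax); ax*=np.sign(ax[0])
print('axis',ax.round(4),'yaw',np.degrees(np.arctan2(ax[1],ax[0])),'pitch',np.degrees(np.arcsin(ax[2])))
X,e=tri(*L); print('lens',X.round(4),e,'plane dist',[(v@(X-o)).round(4) for v,o in N])
print('focus',(X-.13*ax).round(4))
E
python3 head.py
```

```text
w2a lens ((240.5, 161.0), (4.760870456695557, 6.156946659088135), 90.0) 20.0
edge [ 0.  -0.5] maxres 0.0 [ -0.5 198. ] [ -0.5 248. ]
edge [  0.  511.5] maxres 0.0 [511.5 198. ] [511.5 248. ]
half-angle 10.43400381873147
w2b lens ((274.9070129394531, 186.61102294921875), (42.80765914916992, 105.26924896240234), 69.6735610961914) 3528.0
edge [  0.327 144.018] maxres 2.53 [213.5 205. ] [225.5 249. ]
edge [  0.384 277.052] maxres 1.07 [356.5 205. ] [373.5 249. ]
half-angle 3.3071450447063984
axis [0.8866 0.1642 0.4325] yaw 10.493970405259983 pitch 25.624151743229756
lens [0.6879 0.2098 0.25  ] [0.002896366510982948, 0.002896366510982943] plane dist [np.float64(-0.0001), np.float64(-0.0004)]
focus [0.5726 0.1885 0.1938]
```

```bash
python3 - <<'E'
s=open('head.py').read()
s=s.replace(">18)).astype(np.uint8)",">(12 if f=='w2a' else 18))).astype(np.uint8); b[:,:130]=0; b[:,350:]=0")
s=s.replace("d=(c.max(2)<62).astype(np.uint8)","d=(c.max(2)<90).astype(np.uint8); d[:190]=0")
s=s.replace("lab[int(e[0][1])+40","lab[230").replace("int(e[0][0])+ (15 if f=='w2b' else 0)","(242 if f=='w2a' else 290)")
open('head.py','w').write(s)
E
python3 head.py
python3 -c "
from h import *
for f,(x,y),r in (('w2a',(310,148),186),('w2b',(90,147),186),('w2a',(310,148),230)):
    im,m=load(f); print(im[y+r//4,x+28:x+96].tolist()[::3])"
```

```text
w2a lens ((239.97384643554688, 182.6396026611328), (52.22612380981445, 103.43698120117188), 89.46499633789062) 4232.0
edge [7.20000e-02 1.53566e+02] maxres 0.68 [167.5 198. ] [171.5 248. ]
edge [-9.00000e-03  3.13559e+02] maxres 0.75 [311.5 198. ] [311.5 248. ]
half-angle 3.7412990968863555
w2b lens ((274.9070129394531, 186.61102294921875), (42.80765914916992, 105.26924896240234), 69.6735610961914) 3528.0
edge [  0.323 143.716] maxres 2.54 [212.5 205. ] [224.5 249. ]
edge [  0.395 275.559] maxres 1.26 [357.5 205. ] [374.5 249. ]
half-angle 3.523206774274076
axis [0.8697 0.1812 0.4591] yaw 11.768000613974957 pitch 27.33226516686036
lens [0.6898 0.2097 0.2519] [0.00024593795081613394, 0.00024593795081632287] plane dist [np.float64(-0.0004), np.float64(0.0004)]
focus [0.5767 0.1862 0.1922]
[[161, 171, 180], [163, 172, 181], [165, 174, 185], [135, 131, 132], [123, 117, 116], [40, 41, 42], [54, 47, 47], [65, 51, 46], [65, 50, 51], [67, 49, 46], [68, 52, 53], [65, 49, 50], [64, 50, 45], [66, 48, 44], [64, 49, 45], [54, 54, 51], [43, 48, 46], [176, 184, 191], [165, 175, 185], [165, 174, 182], [163, 173, 181], [161, 170, 177], [167, 177, 185]]
[[64, 63, 57], [62, 61, 52], [68, 67, 60], [66, 62, 56], [60, 62, 54], [70, 68, 63], [65, 64, 57], [64, 63, 56], [64, 61, 57], [77, 75, 67], [34, 16, 9], [53, 25, 20], [52, 27, 23], [52, 33, 22], [52, 34, 23], [60, 41, 36], [51, 31, 26], [47, 32, 31], [33, 32, 30], [25, 23, 29], [78, 73, 71], [68, 66, 61], [75, 76, 68]]
[[154, 165, 171], [155, 164, 169], [157, 166, 172], [150, 158, 163], [118, 117, 123], [47, 43, 45], [48, 50, 50], [46, 50, 53], [50, 53, 52], [50, 50, 56], [57, 57, 58], [59, 60, 59], [62, 64, 64], [55, 53, 51], [52, 54, 52], [51, 52, 53], [45, 47, 51], [160, 168, 176], [157, 166, 172], [158, 168, 174], [155, 166, 172], [154, 162, 169], [157, 167, 170]]
```

Run:
```python
from h import *
o=[]
for f in ('w2a','w2b'):
    im,m=load(f); g=im.max(2)
    # rectify onto plane z=.014 at 1 mm/px : x .65-.85, y .10-.33
    xs=np.arange(.65,.85,.001); ys=np.arange(.10,.33,.001)
    P=np.array([[proj(m,[x,y,.014]) for y in ys] for x in xs],np.float32)
    w=cv2.remap(im,P[...,0],P[...,1],cv2.INTER_LINEAR); cv2.imwrite(f'pics/rect_{f}.png',w)
    o.append(w)
t,mt=load('t2'); P=np.array([[proj(mt,[x,y,.014]) for y in ys] for x in xs],np.float32); o.append(cv2.remap(t,P[...,0],P[...,1],cv2.INTER_LINEAR))
t,mt=load('s2'); P=np.array([[proj(mt,[x,y,.014]) for y in ys] for x in xs],np.float32); o.append(cv2.remap(t,P[...,0],P[...,1],cv2.INTER_LINEAR)); 
v=np.vstack([np.hstack(o[:2]),np.hstack(o[2:])]); cv2.imwrite('pics/rectv.png',cv2.resize(v,None,fx=1.45,fy=1.45)); np.save('pics/rect.npy',np.array(o))
```

```text
(no output)
```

View pics/rectv.png

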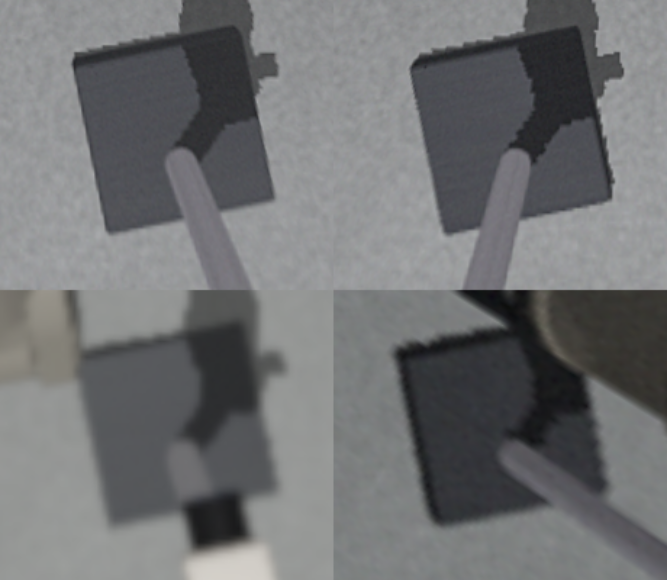

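Run:
```python
from h import *
o=np.load('pics/rect.npy')
for i in (0,1):
    g=cv2.GaussianBlur(o[i],(5,5),0).max(2); d=(g<108).astype(np.uint8)
    def fit(pts,horiz):
        p=np.array(pts,float); a,b=(p[:,1],p[:,0]) if horiz else (p[:,0],p[:,1])
        k=np.ones(len(a),bool)
        for _ in range(5): q=np.polyfit(a[k],b[k],1); r=abs(np.polyval(q,a)-b); k=r<1.2
        return q,k.sum(),r[k].std()
    # bottom edge: for columns (y), last dark row ; avoid mast
    cols=[c for c in range(82,180) if not 112<c<172] if i==0 else [c for c in range(82,180) if not 90<c<140]
    bot_=[(np.where(d[60:180,c])[0].max()+60.5,c) for c in cols]
    rows=range(60,125)
    left=[(r,np.where(d[r,40:110])[0].min()+40-.5) for r in rows]
    right=[(r,np.where(d[r,150:200])[0].max()+150.5) for r in range(90,130)]
    for n,e,h in (('bot',bot_,True),('left',left,False),('right',right,False)):
        q,k,s=fit(e,h); print(i,n,q.round(4),'yaw',np.degrees(np.arctan(-q[0] if h else q[0])).round(2),k,s.round(2))
```

```text
0 bot [ -0.206  176.1831] yaw 11.64 39 0.15
0 left [ 0.2087 40.1038] yaw 11.79 65 0.16
0 right [  0.2015 161.4356] yaw 11.39 40 0.15
1 bot [ -0.2075 177.4649] yaw 11.72 49 0.15
1 left [ 0.2158 41.6177] yaw 12.18 65 0.17
1 right [  0.2077 166.611 ] yaw 11.73 37 0.29
```

The plate edges give a station yaw of 11.7°. The lens lies on the plate's midline to within 0.2 mm, and the barrel axis agrees. The focus comes to about (0.573, 0.185, 0.201). Now the motor.

Run:
```python
from h import *
d=delta([.42,-.24,.29],tilt(0,-15)); print(np.round(d[0],4),np.round(d[1],4))
```

```text
[ 0.1803 -0.5476  0.0311] [0.1014 0.7734 0.3184]
```

drive_tool(
  deltas=[
    {"gripper": 0,"offset": [0.08,-0.235,0.013],"angular": [0.101,0.773,0.318]},
    {"gripper": 0,"offset": [0.08,-0.235,0.013],"angular": [0.101,0.773,0.318]},
    {"gripper": 0,"offset": [0.08,-0.235,0.013],"angular": [0.101,0.773,0.318]},
    {"gripper": 0,"offset": [0.08,-0.235,0.013],"angular": [0.101,0.773,0.318]},
    {"gripper": 0,"offset": [0.08,-0.235,0.013],"angular": [0.101,0.773,0.318]},
  ],
)

```text
t: 6.3
eef_pos: [0.4933, 0.0713, 0.3632]
tool_rot: [-0.001, 0.131, 0.991, 0.001]
contact_force: [0.9, -0.5, 0.2]
gripper_width: 1.0
grasp_force: 0.0
```

Run:
```python
from h import *
d=delta([.42,-.24,.29],tilt(0,-15)); print(pose()[0],np.round(d[0],4),np.round(d[1],4))
```

```text
[0.4933361  0.07129488 0.36318495] [-0.0104 -0.3198  0.0723] [ 0.0034 -0.0027 -0.002 ]
```

drive_tool(
  deltas=[
    {"gripper": 0,"offset": [-0.01,-0.32,0.072],"angular": [0,0,0]},
    {"gripper": 0,"offset": [-0.01,-0.32,0.072],"angular": [0,0,0]},
    {"gripper": 0,"offset": [-0.01,-0.32,0.072],"angular": [0,0,0]},
    {"gripper": 0,"offset": [-0.01,-0.32,0.072],"angular": [0,0,0]},
    {"gripper": 0,"offset": [-0.01,-0.32,0.072],"angular": [0,0,0]},
  ],
)

```text
t: 6.8
eef_pos: [0.4367, -0.1657, 0.3077]
tool_rot: [0.001, 0.13, 0.992, 0.001]
contact_force: [1.6, -0.0, -0.5]
gripper_width: 1.003
grasp_force: 0.0
```

drive_tool(
  deltas=[
    {"gripper": 0,"offset": [0,-0.066,0.015],"angular": [0,0,0]},
    {"gripper": 0,"offset": [0,-0.066,0.015],"angular": [0,0,0]},
    {"gripper": 0,"offset": [0,-0.066,0.015],"angular": [0,0,0]},
    {"gripper": 0,"offset": [0,-0.066,0.015],"angular": [0,0,0]},
    {"gripper": 0,"offset": [0,-0.066,0.015],"angular": [0,0,0]},
  ],
)

```text
t: 7.3
eef_pos: [0.4219, -0.2258, 0.2928]
tool_rot: [0.001, 0.128, 0.992, 0.001]
contact_force: [1.3, 0.6, -0.3]
gripper_width: 1.001
grasp_force: 0.0
```

Run:
```python
from h import *
print(pose()[0],abs(bot.get_obs()['joint_vel']).max()); snap('wrist','w3a')
```

```text
[ 0.42185262 -0.22580203  0.29283889] 0.012016693086181302
```

drive_tool(
  deltas=[
    {"gripper": 0,"offset": [0,-0.09,0],"angular": [0,0,0]},
    {"gripper": 0,"offset": [0,-0.09,0],"angular": [0,0,0]},
    {"gripper": 0,"offset": [0,-0.09,0],"angular": [0,0,0]},
    {"gripper": 0,"offset": [0,-0.09,0],"angular": [0,0,0]},
    {"gripper": 0,"offset": [0,-0.09,0],"angular": [0,0,0]},
  ],
)

```text
t: 7.85
eef_pos: [0.3994, -0.3121, 0.2923]
tool_rot: [0.0, 0.127, 0.992, 0.001]
contact_force: [-0.2, 0.8, 0.6]
gripper_width: 1.0
grasp_force: 0.0
```

Run:
```python
from h import *
print(pose()[0],abs(bot.get_obs()['joint_vel']).max()); snap('wrist','w3b')
a,ma=load('w3a'); b,mb=load('w3b')
H=np.array([.470,-.271,.04]); o=[]
for im,m in ((a,ma),(b,mb)):
    u=proj(m,H).astype(int); x=int(np.clip(u[0]-80,0,352)); y=int(np.clip(u[1]-80,0,224)); print(u,'crop origin',x,y)
    o.append(cv2.resize(im[y:y+160,x:x+160],(400,400),interpolation=cv2.INTER_CUBIC))
cv2.imwrite('pics/w3v.png',np.hstack(o))
```

```text
[ 0.39939667 -0.31209437  0.29231344] 0.00895933979312357
[228 215] crop origin 148 135
[307 215] crop origin 227 135
```

View pics/w3v.png

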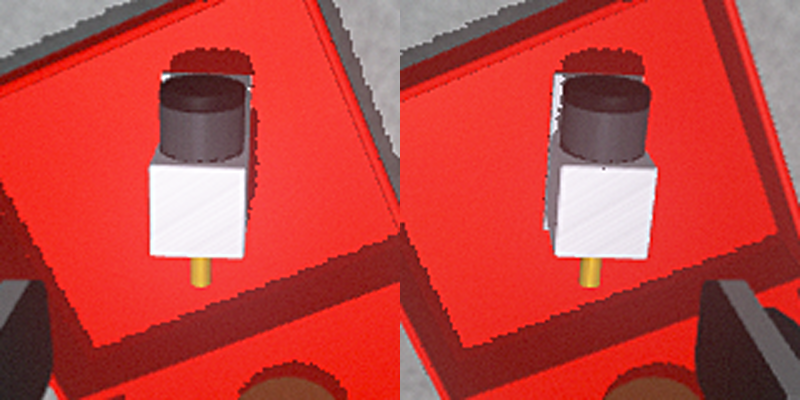

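Both views show the white gearbox top and its brass shaft tip (crop (201,287) and (590,287)), with free space on both sides. I'll triangulate the corners of the top face and the tip.

Run:
```python
from h import *
Q=[];B=[]
for f,(x,y) in (('w3a',(148,135)),('w3b',(227,135))):
    im,m=load(f); c=cv2.resize(im[y:y+160,x:x+160],None,fx=4,fy=4,interpolation=cv2.INTER_CUBIC)
    full=lambda p:((p[0]+.5)/4-.5+x,(p[1]+.5)/4-.5+y)
    w=(c.min(2)>175).astype(np.uint8); w=cv2.morphologyEx(w,cv2.MORPH_OPEN,np.ones((25,25)))
    k=max(cv2.findContours(w,cv2.RETR_EXTERNAL,cv2.CHAIN_APPROX_NONE)[0],key=cv2.contourArea)
    ap=cv2.approxPolyDP(cv2.convexHull(k),12,True)[:,0].astype(float); print(f,ap.tolist())
    # refine with line fits per side
    K=k[:,0].astype(float); n=len(ap); lines=[]
    for i in range(n):
        p,q=ap[i],ap[(i+1)%n]; d=(q-p)/np.linalg.norm(q-p); s=(K-p)@d; e=abs((K-p)@[-d[1],d[0]])
        sel=K[(s>12)&(s<np.linalg.norm(q-p)-12)&(e<5)]; v=cv2.fitLine(sel.astype(np.float32),cv2.DIST_HUBER,0,.01,.01).ravel(); lines.append(np.cross([v[2],v[3],1],[v[2]+v[0],v[3]+v[1],1]))
    C=[]
    for i in range(n):
        h=np.cross(lines[i-1],lines[i]); C.append(full(h[:2]/h[2]))
    C=sorted(C,key=lambda p:p[1]); C=sorted(C[:2])+sorted(C[2:]); Q.append((m,C))
    hsv=cv2.cvtColor(c,cv2.COLOR_BGR2HSV); br=cv2.inRange(hsv,(18,120,80),(35,255,255)); br[:380]=0
    k=max(cv2.findContours(br,cv2.RETR_EXTERNAL,cv2.CHAIN_APPROX_NONE)[0],key=cv2.contourArea)[:,0]
    yb=k[:,1].max(); sel=k[(k[:,1]>420)&(k[:,1]<450)]; print('brass x',k[:,0].min(),k[:,0].max(),'ybot',yb)
    B.append((m,full(((sel[:,0].min()+sel[:,0].max())/2,yb))))
P=[]
for i in range(4):
    X,e=tri((Q[0][0],Q[0][1][i]),(Q[1][0],Q[1][1][i])); P.append(X); print(X.round(4),round(e[0],4))
P=np.array(P) # 0,1 rear ; 2,3 front
ax=(P[2]+P[3]-P[0]-P[1]); ay=(P[0]+P[2]-P[1]-P[3])
print('len',np.linalg.norm(ax)/2,'wid',np.linalg.norm(ay)/2,'z',P[:,2].mean())
print('yaw x',np.degrees(np.arctan2(ax[1],ax[0])),'yaw y',np.degrees(np.arctan2(ay[1],ay[0])),'ctr',P.mean(0))
X,e=tri(*B); print('tip',X.round(4),e, 'from ctr',X-P.mean(0), np.linalg.norm((X-P.mean(0))[:2]),np.degrees(np.arctan2(*(X-P.mean(0))[[1,0]])))
```

```text
w3a [[242.0, 264.0], [391.0, 271.0], [386.0, 411.0], [241.0, 406.0]]
brass x 307 335 ybot 458
w3b [[260.0, 266.0], [407.0, 271.0], [393.0, 411.0], [249.0, 406.0]]
brass x 288 320 ybot 458
[ 0.4425 -0.2854  0.0523] 0.0001
[ 0.4547 -0.2467  0.0525] 0.0001
[ 0.4834 -0.2977  0.0532] 0.0001
[ 0.4951 -0.2585  0.0521] 0.0
len 0.04239664493392142 wid 0.04072848224417588 z 0.0525357559205211
yaw x -16.577314327078618 yaw y -107.00813103347772 ctr [ 0.46893189 -0.27206953  0.05253576]
tip [ 0.5131 -0.2854  0.0347] [7.66082856097807e-05, 7.660828560992956e-05] from ctr [ 0.04419383 -0.01330086 -0.01787944] 0.04615200563203022 -16.75003667406589
```

Size check: the top face measures 42x41 mm at z 52 mm, the tip lies 46 mm ahead of the block centre, and the yaw is -16.8°. All of this fits the middle motor. Approaching.

Run:
```python
from h import *
d=delta([.4651,-.2709,.16],tilt(0,-16.8)); print(np.round(d[0],4),np.round(d[1],4))
```

```text
[-0.0531  0.0561  0.1325] [0.0025 0.0005 0.0486]
```

drive_tool(
  deltas=[
    {"gripper": 0,"offset": [-0.053,0.056,0.05],"angular": [0.002,0,0.049]},
    {"gripper": 0,"offset": [-0.053,0.056,0.09],"angular": [0.002,0,0.049]},
    {"gripper": 0,"offset": [-0.053,0.056,0.132],"angular": [0.002,0,0.049]},
    {"gripper": 0,"offset": [-0.053,0.056,0.132],"angular": [0.002,0,0.049]},
    {"gripper": 0,"offset": [-0.053,0.056,0.132],"angular": [0.002,0,0.049]},
  ],
)

```text
t: 8.4
eef_pos: [0.4635, -0.2716, 0.1592]
tool_rot: [-0.002, 0.147, 0.989, 0.0]
contact_force: [-0.3, -0.1, 1.0]
gripper_width: 0.994
grasp_force: 0.0
```

Run:
```python
from h import *
d=delta([.4651,-.2709,.093],tilt(0,-16.8)); print(pose()[0],np.round(d[0],4),np.round(d[1],4))
```

```text
[ 0.46345913 -0.27164061  0.15920088] [-0.0016  0.0012  0.0662] [-0.0001 -0.0051 -0.0021]
```

drive_tool(
  deltas=[
    {"gripper": 0,"offset": [-0.001,0.001,0.03],"angular": [0,0,0]},
    {"gripper": 0,"offset": [-0.001,0.001,0.05],"angular": [0,0,0]},
    {"gripper": 0,"offset": [-0.001,0.001,0.066],"angular": [0,0,0]},
    {"gripper": 0,"offset": [-0.001,0.001,0.066],"angular": [0,0,0]},
    {"gripper": 0,"offset": [-0.001,0.001,0.066],"angular": [0,0,0]},
  ],
  grip_force=70,
)

```text
t: 8.9
eef_pos: [0.4661, -0.2734, 0.0966]
tool_rot: [0.002, 0.148, 0.989, -0.001]
contact_force: [0.1, -0.3, 0.4]
gripper_width: 1.001
grasp_force: 0.0
```

drive_tool(
  deltas=[
    {"gripper": 90,"offset": [0,0,0],"angular": [0,0,0]},
    {"gripper": 110,"offset": [0,0,0],"angular": [0,0,0]},
    {"gripper": 130,"offset": [0,0,0],"angular": [0,0,0]},
    {"gripper": 255,"offset": [0,0,0],"angular": [0,0,0]},
    {"gripper": 255,"offset": [0,0,0],"angular": [0,0,0]},
  ],
  grip_force=70,
)

```text
t: 9.4
eef_pos: [0.4661, -0.2723, 0.0956]
tool_rot: [0.001, 0.148, 0.989, -0.0]
contact_force: [-0.6, 2.2, 7.6]
gripper_width: 0.48
grasp_force: 71.8
```

drive_tool(
  deltas=[
    {"gripper": 255,"offset": [0,0,0],"angular": [0,0,0]},
    {"gripper": 255,"offset": [0,0,0],"angular": [0,0,0]},
    {"gripper": 255,"offset": [0,0,0],"angular": [0,0,0]},
  ],
  grip_force=70,
)

```text
t: 9.7
eef_pos: [0.4661, -0.2723, 0.0956]
tool_rot: [0.001, 0.148, 0.989, -0.0]
contact_force: [-1.2, 1.2, 8.7]
gripper_width: 0.484
grasp_force: 71.8
```

Gripped at 41 mm width. Lifting and planning the presentation pose.

drive_tool(
  deltas=[
    {"gripper": 255,"offset": [0,0,-0.02],"angular": [0,0,0]},
    {"gripper": 255,"offset": [0,0,-0.05],"angular": [0,0,0]},
    {"gripper": 255,"offset": [0,0,-0.08],"angular": [0,0,0]},
    {"gripper": 255,"offset": [0,0,-0.12],"angular": [0,0,0]},
    {"gripper": 255,"offset": [0,0,-0.15],"angular": [0,0,0]},
  ],
)

```text
t: 10.2
eef_pos: [0.465, -0.2722, 0.246]
tool_rot: [0.0, 0.148, 0.989, -0.0]
contact_force: [1.2, -0.0, -4.8]
gripper_width: 0.481
grasp_force: 72.7
```

```bash
cat >> h.py <<'E'
LENS=np.array([.6898,.2097,.2519]); CR=R.from_euler('z',11.7,degrees=True)*R.from_euler('y',-23,degrees=True)
FOC=LENS-.13*CR.apply([1,0,0]); TIP=np.array([-.0486,0,.0636]); GR=tilt(23,11.7)
def goal(back=0,tip=TIP): return FOC-back*CR.apply([1,0,0])-GR.apply(tip)
E
python3 - <<'E'
from h import *
print(FOC,goal(),goal(.08),CR.as_matrix()[:,0],GR.as_matrix()[:,0])
d=delta(goal(.08),GR); print(pose()[0],np.round(d[0],4),np.round(d[1],4),bot.get_obs()['grasp_force'],bot.get_obs()['gripper_width'],bot.get_obs()['contact_force'])
E
```

```text
[0.57262068 0.18543333 0.20110495] [0.50447947 0.17132196 0.24065953] [0.43236912 0.15638863 0.20940104] [0.90137935 0.18666669 0.39073113] [-0.90137935 -0.18666669 -0.39073113]
[ 0.46497227 -0.27218887  0.24604975] [0.1565 0.4003 0.0364] [-0.1287 -0.5002 -0.6291] 72.66112089157104 0.4810322948951493 [ 1.20220125 -0.04999231 -4.83860479]
```

drive_tool(
  deltas=[
    {"gripper": 255,"offset": [0.01,0.03,-0.01],"angular": [-0.02,-0.08,-0.1]},
    {"gripper": 255,"offset": [0.025,0.07,-0.02],"angular": [-0.05,-0.18,-0.22]},
    {"gripper": 255,"offset": [0.045,0.115,-0.02],"angular": [-0.08,-0.29,-0.36]},
    {"gripper": 255,"offset": [0.06,0.16,-0.02],"angular": [-0.1,-0.4,-0.5]},
    {"gripper": 255,"offset": [0.075,0.2,-0.01],"angular": [-0.129,-0.5,-0.629]},
  ],
)

```text
t: 10.7
eef_pos: [0.4512, -0.0568, 0.255]
tool_rot: [0.2, -0.103, 0.974, 0.021]
contact_force: [2.0, 2.1, -4.6]
gripper_width: 0.483
grasp_force: 72.6
```

Run:
```python
from h import *
d=delta(goal(.08),GR); print(pose()[0],np.round(d[0],4),np.round(d[1],4),bot.get_obs()['t'])
```

```text
[ 0.45118128 -0.05677471  0.25501868] [-0.006   0.2124  0.0521] [0.0021 0.0056 0.0071] 10.7
```

drive_tool(
  deltas=[
    {"gripper": 255,"offset": [0,0.045,0.01],"angular": [0,0,0.007]},
    {"gripper": 255,"offset": [0,0.09,0.02],"angular": [0,0,0.007]},
    {"gripper": 255,"offset": [-0.003,0.135,0.035],"angular": [0,0,0.007]},
    {"gripper": 255,"offset": [-0.006,0.18,0.045],"angular": [0,0.005,0.007]},
    {"gripper": 255,"offset": [-0.006,0.212,0.052],"angular": [0,0.005,0.007]},
  ],
)

```text
t: 11.2
eef_pos: [0.4359, 0.1314, 0.2125]
tool_rot: [0.195, -0.097, 0.976, 0.02]
contact_force: [1.0, -0.1, -5.7]
gripper_width: 0.48
grasp_force: 72.7
```

drive_tool(
  deltas=[
    {"gripper": 255,"offset": [0,0,0],"angular": [0,0,0]},
    {"gripper": 255,"offset": [0,0,0],"angular": [0,0,0]},
  ],
)

```text
t: 11.4
eef_pos: [0.4358, 0.1316, 0.2125]
tool_rot: [0.195, -0.099, 0.976, 0.02]
contact_force: [-0.6, -0.3, -4.4]
gripper_width: 0.48
grasp_force: 73.0
```

Run:
```python
from h import *
d=delta(goal(),GR); print(pose()[0],np.round(d[0],4),np.round(d[1],4),bot.get_obs()['t'])
snap('wrist','w4'); snap('top','t4'); snap('side','s4'); p,r=pose(); print((p+r.apply(TIP)).round(4)); tip=p+r.apply(TIP)
o=[]
for f in ('w4','t4','s4'):
    im,m=load(f); u=proj(m,tip); print(f,u.round(1)); 
    if f!='w4':
        x,y=(u-30).astype(int); o.append(cv2.resize(im[y:y+60,x:x+60],(400,400),interpolation=cv2.INTER_CUBIC)); print(x,y)
cv2.imwrite('pics/v4.png',np.hstack(o))
```

```text
[0.43575592 0.13159074 0.21245769] [-0.0804  0.0251  0.0029] [-0.0004 -0.0098 -0.0026] 11.4
[0.5046 0.143  0.173 ]
w4 [252.3 340.4]
t4 [231.2 203.7]
201 173
s4 [225.8 172.8]
195 142
```

View pics/v4.png

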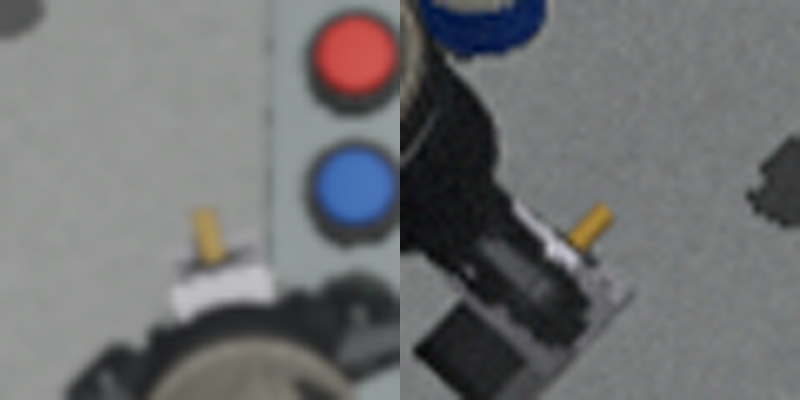

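In both outside views the brass tip, crop (205,208) and (605,208), lies within about half a pixel of its predicted place, so nothing slipped. Moving in to the focus.

drive_tool(
  deltas=[
    {"gripper": 255,"offset": [-0.02,0.01,0.001],"angular": [0,-0.01,-0.003]},
    {"gripper": 255,"offset": [-0.04,0.02,0.003],"angular": [0,-0.01,-0.003]},
    {"gripper": 255,"offset": [-0.06,0.025,0.003],"angular": [0,-0.01,-0.003]},
    {"gripper": 255,"offset": [-0.075,0.025,0.003],"angular": [0,-0.01,-0.003]},
    {"gripper": 255,"offset": [-0.08,0.025,0.003],"angular": [0,-0.01,-0.003]},
  ],
)

```text
t: 12.05
eef_pos: [0.5073, 0.169, 0.2424]
tool_rot: [0.201, -0.097, 0.975, 0.021]
contact_force: [-0.3, 0.0, -4.8]
gripper_width: 0.479
grasp_force: 73.0
```

drive_tool(
  deltas=[
    {"gripper": 255,"offset": [0,0,0],"angular": [0,0,0]},
    {"gripper": 255,"offset": [0,0,0],"angular": [0,0,0]},
    {"gripper": 255,"offset": [0,0,0],"angular": [0,0,0]},
  ],
)

```text
t: 12.35
eef_pos: [0.5045, 0.1694, 0.2408]
tool_rot: [0.199, -0.098, 0.975, 0.02]
contact_force: [-0.3, 0.4, -4.3]
gripper_width: 0.482
grasp_force: 73.0
```

Run:
```python
from h import *
d=delta(goal(),GR); s=bot.get_obs(); print(pose()[0],np.round(d[0],4),np.round(d[1],4),s['t'],s['joint_vel'].round(3))
```

```text
[0.50453526 0.1693937  0.24083965] [-0.0002  0.0019  0.0003] [-0.0013  0.0017 -0.0045] 12.35 [-0.005  0.001 -0.002 -0.006 -0.    -0.002  0.001]
```

drive_tool(
  deltas=[
    {"gripper": 255,"offset": [0,0.002,0],"angular": [0,0,-0.004]},
    {"gripper": 255,"offset": [0,0.002,0],"angular": [0,0,-0.004]},
    {"gripper": 255,"offset": [0,0.002,0],"angular": [0,0,-0.004]},
    {"gripper": 255,"offset": [0,0.002,0],"angular": [0,0,-0.004]},
    {"gripper": 255,"offset": [0,0.002,0],"angular": [0,0,-0.004]},
  ],
)

```text
t: 12.85
eef_pos: [0.5051, 0.1722, 0.2415]
tool_rot: [0.2, -0.1, 0.975, 0.02]
contact_force: [0.5, -0.6, -5.5]
gripper_width: 0.481
grasp_force: 73.0
```

Run:
```python
from h import *
d=delta(goal(),GR); s=bot.get_obs(); print(np.round(d[0],4),np.round(d[1],4),s['t'])
o=[];A=[];Bs=[]
for n in ('top','side'):
    im,m=snap(n,n+'5'); u=proj(m,FOC); x,y=(u-25).astype(int); c=cv2.resize(im[y:y+50,x:x+50],None,fx=8,fy=8,interpolation=cv2.INTER_CUBIC); o.append(c)
    br=cv2.inRange(cv2.cvtColor(c,cv2.COLOR_BGR2HSV),(15,100,70),(35,255,255)); k=max(cv2.findContours(br,cv2.RETR_EXTERNAL,cv2.CHAIN_APPROX_NONE)[0],key=cv2.contourArea)[:,0].astype(float)
    mu=k.mean(0); w=np.linalg.svd(k-mu)[2][0]; dd=proj(m,FOC)-proj(m,FOC-.02*CR.apply([1,0,0])); w*=np.sign(w@dd); sp=(k-mu)@w
    f=lambda p:((p+.5)/8-.5+[x,y]); tp=f(mu+w*sp.max()); bp=f(mu+w*sp.min()); print(n,'focus px',u.round(1),'tip px',tp.round(1),'base',bp.round(1)); A.append((m,tp)); Bs.append((m,bp))
X,e=tri(*A);Y,_=tri(*Bs); print('tip-focus mm',((X-FOC)*1000).round(1),np.round(e,4)); v=(X-Y)/np.linalg.norm(X-Y); print(v.round(3),CR.as_matrix()[:,0].round(3),np.linalg.norm(X-Y))
cv2.imwrite('pics/v5.png',np.hstack(o))
```

```text
[ 0.001  -0.0007  0.0004] [-0.0004  0.0038 -0.0001] 12.85
top focus px [213.8 178.4] tip px [213.8 178.9] base [215.2 185.6]
side focus px [239.1 147.1] tip px [239.4 146.7] base [234.4 152.1]
tip-focus mm [-0.6 -0.4  1.7] [0.0011 0.0011]
[0.852 0.101 0.514] [0.901 0.187 0.391] 0.020155056764427897
```

View pics/v5.png

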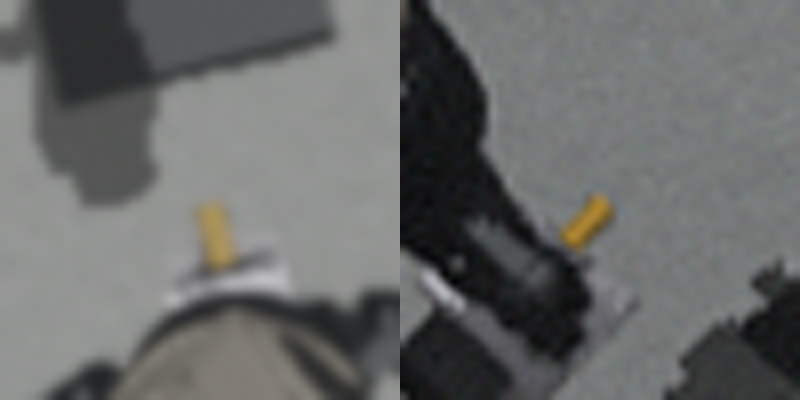

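The tip is within 2 mm of the focus in both views. One last check for tilt in the grip: the wrist view with the expected motor corners drawn in.

Run:
```python
from h import *
p,r=pose(); im,m=snap('wrist','w6')
MR=r*R.from_matrix(np.diag([-1,1,-1.])); o=p+r.apply([.0014,0,.0906])
big=cv2.resize(im,None,fx=2,fy=2)
P=[[-18,21,50],[-18,-21,50],[-48,0,27],[-48,21,0],[-48,-21,0],[50,0,27]]
U=[]
for q in P:
    u=proj(m,o+MR.apply(np.array(q)/1000)); U.append(u); print(q,u.round(1)); cv2.circle(big,tuple(int(v) for v in u*2),3,(0,255,0),1)
cv2.imwrite('pics/v6.png',big[168:768,112:912])
d=delta(goal(),GR); print(np.round(d[0],4),np.round(d[1],4))
```

```text
[-18, 21, 50] [310.  248.8]
[-18, -21, 50] [204.8 248.8]
[-48, 0, 27] [257.3 162. ]
[-48, 21, 0] [297.5 150.1]
[-48, -21, 0] [217.  150.1]
[50, 0, 27] [257.3 338.9]
[ 0.0011 -0.0007  0.0004] [-0.0004  0.0038 -0.0002]
```

View pics/v6.png

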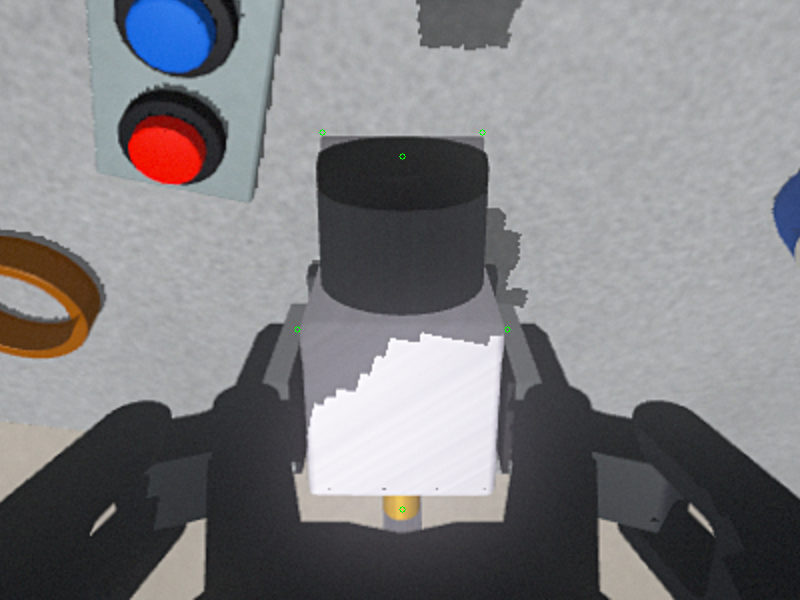

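The foot corners, can and shaft tip match the prediction within about 1 mm and there is no visible tilt. A final small trim, then hand in.

drive_tool(
  deltas=[
    {"gripper": 255,"offset": [0.001,-0.001,0.001],"angular": [0,0.004,0]},
    {"gripper": 255,"offset": [0.001,-0.001,0.001],"angular": [0,0.004,0]},
    {"gripper": 255,"offset": [0.001,-0.001,0.001],"angular": [0,0.004,0]},
    {"gripper": 255,"offset": [0.001,-0.001,0.001],"angular": [0,0.004,0]},
    {"gripper": 255,"offset": [0.001,-0.001,0.001],"angular": [0,0.004,0]},
  ],
)

```text
t: 13.5
eef_pos: [0.5049, 0.1711, 0.2402]
tool_rot: [0.198, -0.1, 0.975, 0.02]
contact_force: [0.0, 0.1, -4.2]
gripper_width: 0.483
grasp_force: 73.0
```

drive_tool(
  deltas=[
    {"gripper": 255,"offset": [0,0,0],"angular": [0,0,0]},
    {"gripper": 255,"offset": [0,0,0],"angular": [0,0,0]},
    {"gripper": 255,"offset": [0,0,0],"angular": [0,0,0]},
  ],
)

```text
t: 13.8
eef_pos: [0.5048, 0.1711, 0.2402]
tool_rot: [0.198, -0.1, 0.975, 0.02]
contact_force: [-0.4, -0.1, -5.0]
gripper_width: 0.478
grasp_force: 73.0
```

Run:
```python
from h import *
d=delta(goal(),GR); s=bot.get_obs(); print(np.round(d[0],4),np.round(d[1],4),s['t'],abs(s['joint_vel']).max(),s['grasp_force'])
if np.linalg.norm(d[0])<.0025: print(bot.hand_in())
```

```text
[ 0.0001  0.0002 -0.0005] [-0.0003 -0.0002 -0.0001] 13.8 0.001930219741802563 73.03264260292053
the job is handed in; nothing more can be done
None
```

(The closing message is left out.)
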